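# Refill a gravity-feed tube dispenser, old stock to the outlet

### The arm

A 6-joint arm with a two-finger parallel gripper is mounted at the origin on a cart in front of the work surface, level with it; the furniture and walls round the work are solid. World frame = base frame: x ahead of the robot, y to its left, z up, the work surface at z = 0. Lengths are in mm, angles in rad, forces in N, time in s.
With the tool pointing down it reaches from about 300 to 775 mm from the base axis. Payload 14.6 kg.
Tool frame: the origin (TCP) lies at the very end of the fingers, on their centre line; the grasp point (between the pads) lies 19 mm behind it; z points along the fingers, y is the line along which they close (so a half turn about z gives the same grasp; the last joint's range is limited). The gripper opens to 94 mm and grips with 3 to 60 N. Pads are 16 mm wide; open, the fingers measure 119 mm over their backs; the gripper's body (75 mm by 177 mm) begins 78 mm behind the grasp point.
Start: joints at [1.112, 0.3, 1.521, -0, 1.321, -0.067], TCP at [210.015, 508.314, 205.446] pointing down, gripper open.
Joint ranges: [-3.03, 3.03], [-0.79, 2.21], [0.23, 2.52], [-1.04, 4.18], [0, 3.07], [-2.55, 2.55]. Speed limits (rad/s): [2.22, 2.22, 2.57, 3.14, 3.14, 3.14].

### API

Orientations are given as [roll, pitch, yaw] about the fixed x, y, z axes, in that order (R = Rz(yaw) Ry(pitch) Rx(roll)).
In Python, from cell import manip, camera, get_calibration gives the robot as it stands.
- The arm moves only by the tool arm_command, never from a script. Its argument "targets" is a list of rows, each an object of numbers: "hand": the opening, from -1 (shut) to 1 (fully open), so that 0 is half open; "x", "y", "z": the shift along the tool's x, y, z in m; "yaw": the turn about the tool's z in rad. In form: [{"hand": .., "x": .., "y": .., "z": .., "yaw": ..}, ...]. A call has 1 to 10 rows; each row shifts and turns the commanded pose from where the row before left it, along the tool's axes as they then stand; what a row does not reach is not made up. A row lasts 1/10 s, in which the tool goes at most 50 mm and 8.59 degrees, less where a joint would pass 70% of its speed; a pose out of reach is approached as far as the arm can. A call is refused whole if a number of a shift passes 0.05 or a number of a turn 0.15, either way. A call with a gripper value outside its range is refused whole. The fingers move at their own pace and stop on an object; "newtons" is the grip in N (left out, the last holds). Time passes only in rows, so rows that do not move let the fingers close. It gives the time, the measured TCP pose, the force, the opening and the grip force at its end, in the units of the state.
- manip.read_state(): the state, without advancing time (a new reading comes with each control period).
- camera(name): name is "scene" or "top"; returns the picture (384x512x3 uint8, red, green, blue); there is no depth.
- get_calibration(name): a dict with "K" (3x3 intrinsics, pixels), "dist_coeffs" ([k1, k2, p1, p2, k3] as OpenCV has them; the pictures are not rectified), "cam_to_world" (4x4, takes a point from camera to world coordinates). Camera axes: x right, y up, looking along -z (the intrinsics and any distortion apply to the point x, -y, -z); pixel columns grow to the right and rows downward; lengths in mm; the calibration is good to about 2 mm. A picture is of the moment at which its call begins. get_calibration takes no time and is no camera call.
- manip.sign_off(): hands the job in; it is judged then, once.
The state is a dict: "clock": time; "joints": joint angles; "qd": joint speeds; "effort": joint torques, N m; "eef_pos": TCP position; "eef_rot": TCP orientation; "wrist_force": force on the tool from outside, world axes, zero at the start; "moment": the same for the moment, N m; "finger_gap": finger opening in mm; "finger_force": force on a finger pad.
Only numpy, scipy, OpenCV 4.12 (cv2) and the standard library are available. Lean on these libraries where they do the work, as an engineer would, in place of code of your own. Each camera call takes 0.05 s, during which the arm holds its last target. There are 200 camera calls.

### The job

The wooden gravity-feed dispenser is empty and needs refilling with the three chocolate-stick tubes that lie on the counter. First lift the steel canister off the dispenser's top deck by its handle and stand it upright on a bare spot of the counter; then lay the tubes one at a time, crosswise, on the ramp in the loading mouth and let them roll down, so that they end up one behind the other in the lower lane with the slim tube (the last of the old packaging, to be sold first) at the outlet stop and the two thick tubes behind it, in either order. Set everything down rather than dropping it, and leave all else on the counter where it is.

Things in the scene. Friction and masses are not known exactly. Their poses are not given: they have to be found in the camera images.
- dispenser: fixed serpentine dispenser, pale wood, clear side panes, metal ramps; 194 (x) x 142 (y) x 156 mm high (171 at the lead-in plates). Origin: centre of its footprint on the counter; z up. Front (mouth and outlet) faces its -x; y runs across the lanes, 116 mm wide inside. Tubes are 12 mm shorter than that. A tube let go on the upper ramp rolls to the back, drops and rolls to the outlet stop in about 1 s
- mouth (a point): point on the upper ramp under the loading mouth, in the dispenser at x -47, y 0, height 106 mm; axes as the dispenser. Lay a tube here, axis along y. The mouth is open above from x -97 (open front) to the deck edge at x 9; slick side plates splay out to 142 mm apart at their tips and guide the tube ends in. The ramp runs from x -75 (height 112) down at 10 degrees to x 33 (height 92)
- outlet (a point): point on the lower ramp in the dispenser at x -72, y 0, height 16 mm, under the slim tube when it rests against the outlet stop (a wooden bar at x -97 to -89, 32 mm high). The lower ramp falls to it at 10 degrees from the back wall; tubes drop to it through the 56 mm gap behind the upper ramp
- deck (a point): centre of the dispenser's flat wooden top deck, where the canister stands: in the dispenser at x 53, y 0, height 156 mm; the deck covers x 9 to 97 mm. Fixed surroundings, in the world: a glass case behind the work from x = 0.68 m on, its glass top 273 mm high; an open wooden chest on the right, x 0.40 to 0.60 m, y up to 0.12 m, lid up to 250 mm high
- slim_tube: card tube with a paper band and steel end caps, 34 mm diameter, 104 mm long, 120 g, lying on its side. Origin: on its axis, half way along; its x runs along the tube. It rolls if pushed
- thick_tube_1: the same kind of tube, 44 mm diameter, 104 mm long, 120 g. Origin: on its axis, half way along; its x runs along the tube
- thick_tube_2: as thick_tube_1
- canister: lidded steel canister, 94 mm diameter, 68 mm high, 350 g, on the dispenser deck, jutting over the mouth. Origin: centre of its underside, z up. A rigid arched handle stands over it; its round wooden grip, 13.6 mm thick, 46 mm long, runs along the canister's y, centred on its axis, middle line at height 104 mm, 36 mm above the lid. Width over the handle 101 mm along y
- sage_spool: bystander: ribbon spool lying flat, 62 mm flanges, 30 mm high, a ribbon end sticks out a few mm; origin under it, up to 4 mm from the flange centre
- stopper_jar: bystander: jar of beans with wooden stopper, 66 mm diameter, 85 mm high; origin under its centre
- choc_spool: bystander: ribbon spool lying flat, 68 mm flanges, 22 mm high; origin under it, up to 4 mm from the flange centre
- label_roll: bystander: roll of paper seals lying flat, 69 mm diameter, 26 mm high; origin under its centre

How it is judged:
By the outcome, as a careful person would: the job done as asked, in the order asked, and still so for the second after the job is handed in, with the robot touching nothing.
It also fails if it takes over 72 s, if anything falls off the work surface, if the arm or the gripper's body presses on something with over 40 N, if the wrist force passes 120 N, or if a joint passes its speed limit or range.

## Working session

There is one attempt and no reset: what is moved stays moved. The work goes in short steps, Python scripts to look and compute and a tool call to move; the robot and the scene stay as the last step left them, time stands still between calls to the robot, and variables do not carry over. Pictures are saved under pics/ and viewed, at most 10 in all, crops included, and the job is handed in when it is done.

Besides the shell and the picture viewer there is one more tool, called as name([rows], argument=value, ...), one row to a line, values as JSON. arm_command: Moves the arm, as the interface text tells. Its arguments: {"type":"object","properties":{"targets":{"type":"array"},"newtons":{"type":"number"}},"required":["targets"]}

```bash
mkdir -p pics; cat > h.py <<'E'
import numpy as np, cv2
from cell import manip, camera, get_calibration
def snap(n,f):
    im=camera(n); cv2.imwrite('pics/'+f,im[:,:,::-1]); return im
def ray(n,u,v):
    c=get_calibration(n);T=np.array(c['cam_to_world']);
    p=cv2.undistortPoints(np.array([[[u,v]]],float),np.array(c['K'],float),np.array(c['dist_coeffs'],float))[0,0]
    return T[:3,3],T[:3,:3]@np.array([p[0],-p[1],-1])
def onz(n,u,v,z):
    o,d=ray(n,u,v); return (o+d*(z-o[2])/d[2]).round(1)
def proj(n,P):
    c=get_calibration(n);T=np.linalg.inv(np.array(c['cam_to_world']));P=np.atleast_2d(P).astype(float)
    q=(T[:3,:3]@P.T).T+T[:3,3]; q=q*[1,-1,-1]
    return cv2.projectPoints(q,np.zeros(3),np.zeros(3),np.array(c['K'],float),np.array(c['dist_coeffs'],float))[0][:,0]
E
python3 - <<'E'
from h import *
for n in('scene','top'):
    im=snap(n,n+'0.png'); cv2.imwrite('pics/%s0b.png'%n,cv2.resize(im[:,:,::-1],(800,600)))
    print(n,np.array(get_calibration(n)['cam_to_world']).round(2).tolist(),get_calibration(n)['K'])
s=manip.read_state();print(s)
E
```

```text
scene [[-0.97, -0.23, 0.11, 602.08], [0.26, -0.85, 0.45, 700.13], [-0.01, 0.47, 0.88, 925.04], [0.0, 0.0, 0.0, 1.0]] [[443.07569842   0.         253.42530262]
 [  0.         443.07569842 189.39469479]
 [  0.           0.           1.        ]]
top [[-0.01, 1.0, -0.07, 428.85], [-1.0, -0.01, -0.0, 268.09], [-0.0, 0.07, 1.0, 974.68], [0.0, 0.0, 0.0, 1.0]] [[352.21344075   0.         249.97667889]
 [  0.         352.21344075 195.42754519]
 [  0.           0.           1.        ]]
{'clock': 0.1, 'joints': array([ 1.11242209e+00,  3.00416658e-01,  1.52150978e+00, -2.13025512e-05,
        1.32065389e+00, -6.66058657e-02]), 'qd': array([-0.0011056 , -0.00055326, -0.00161766,  0.0006627 , -0.00131231,
       -0.00190546]), 'effort': array([ 5.97477924e-05, -5.32649159e+01, -3.53278649e+01,  7.08675664e-02,
        2.35582731e-02, -9.02767397e-05]), 'eef_pos': array([209.91607688, 508.1269962 , 204.9463419 ]), 'eef_rot': array([-3.14060580e+00, -4.51475577e-05,  2.74982954e+00]), 'wrist_force': array([ 0.20205316, -0.1464979 ,  0.28867123]), 'moment': array([-0.03346334, -0.00206528, -0.01363818]), 'finger_force': 0.0, 'finger_gap': 93.80204323029746}
```

View pics/scene0b.png

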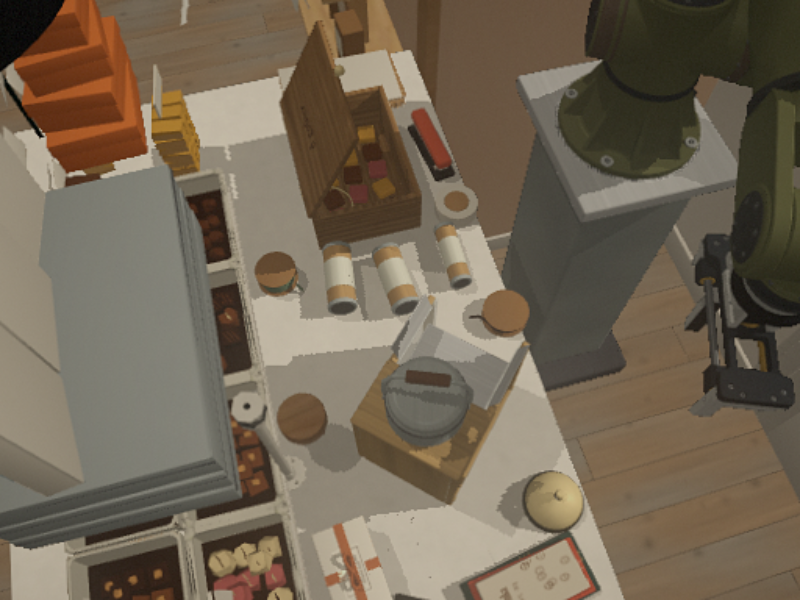

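View pics/top0b.png

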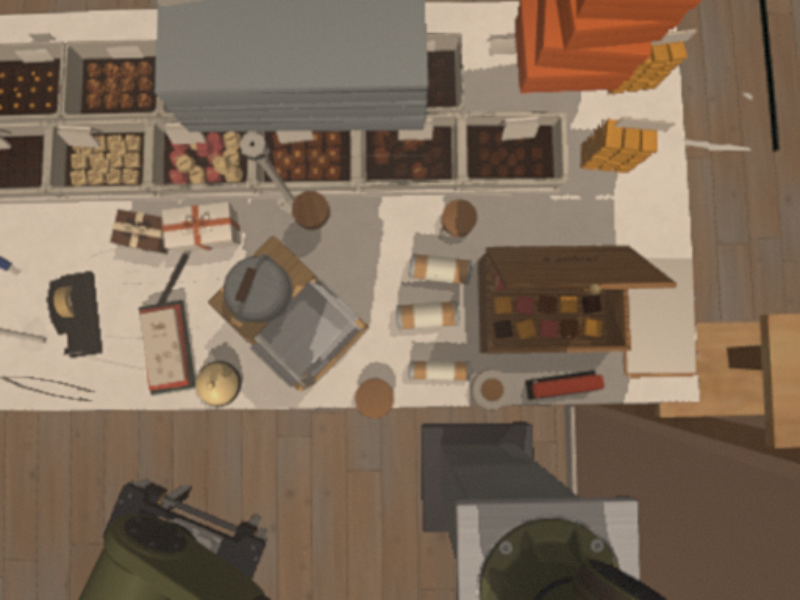

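Scene: the three tubes lie in a row left of the chest. In the top picture (800 px scale) slim is at (438,372) and the thick ones at (427,316) and (440,268). The dispenser is turned about 45°, with the canister at (257,288). I'll take a closer crop.

```bash
python3 - <<'E'
from h import *
im=cv2.imread('pics/top0.png'); c=im[145:270,128:308]
c=cv2.resize(c,None,fx=4.4,fy=4.4,interpolation=cv2.INTER_CUBIC)
cv2.imwrite('pics/crop1.png',c)
k=1.5625
for nm,(u,v),z in [('slim',(438,372),17),('t1',(427,316),22),('t2',(440,268),22),('can lid',(257,288),226),('grip',(245,284),260),('jar',(374,398),30),('sp',(311,209),30),('brown',(459,218),22),('cream',(218,383),50)]:
    print(nm,onz('top',u/k,v/k,z))
im=cv2.imread('pics/scene0.png'); c=im[120:330,180:390]
cv2.imwrite('pics/crop2.png',cv2.resize(c,None,fx=2.8,fy=2.8,interpolation=cv2.INTER_CUBIC))
E
```

```text
slim [380.2 188.7  17. ]
t1 [477.3 206.3  22. ]
t2 [560.7 182.   22. ]
can lid [508.6 451.7 226. ]
grip [510.5 459.2 260. ]
jar [338.4 299.6  30. ]
sp [666.8 405.7  30. ]
brown [648.9 146.7  22. ]
cream [368.3 560.4  50. ]
```

View pics/crop1.png

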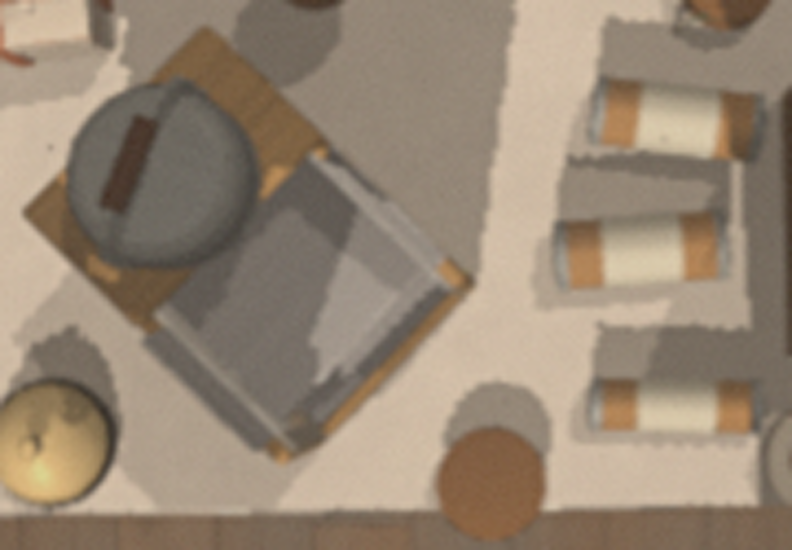

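View pics/crop2.png

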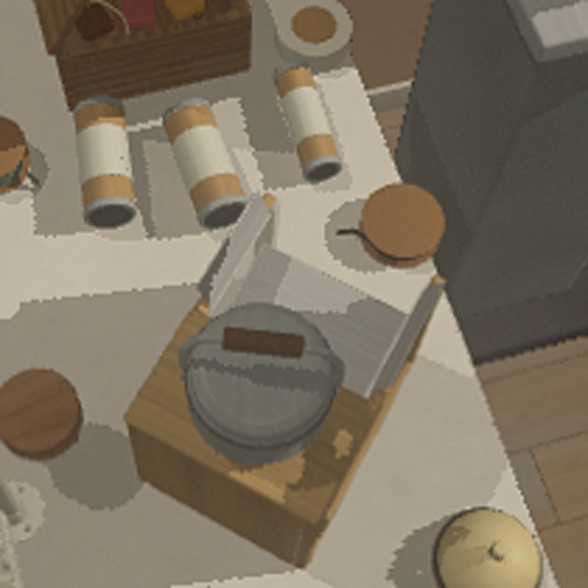

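Crop1 shows the deck's back corners at (205,28) and (25,212), and the grip from (147,117) to (113,212). Tube axes run (597,112)–(760,127), (560,255)–(722,243) and (597,406)–(752,404). Crop2 shows the grip centre at (263,342) and tall plate tips at (268,200) and (440,282).

```bash
cat >> h.py <<'E'
def T(u,v): return u/4.4+128-.4,v/4.4+145-.4
def S(u,v): return u/2.8+180-.3,v/2.8+120-.3
def tri(a,b):
    o1,d1=ray('top',*a);o2,d2=ray('scene',*b)
    A=np.c_[d1,-d2];s=np.linalg.lstsq(A,o2-o1,rcond=None)[0]
    p,q=o1+d1*s[0],o2+d2*s[1]; return ((p+q)/2).round(1),round(float(np.linalg.norm(p-q)),1)
def plan(x,y,z,yaw):
    "tool-frame shift to reach world pose, and tool yaw turn (mod pi)"
    s=manip.read_state();w=s['eef_rot'][2];p=np.array([x,y,z])-s['eef_pos'];c,n=np.cos(w),np.sin(w)
    dy=-(yaw-w); dy=(dy+np.pi/2)%np.pi-np.pi/2
    print('clock %.1f pos %s yaw %.3f | tool dx %.1f dy %.1f dz %.1f (mm) turn %.3f j6 %.2f j1 %.2f gap %.1f F %s'%(s['clock'],s['eef_pos'].round(1),w,c*p[0]+n*p[1],n*p[0]-c*p[1],-p[2],dy,s['joints'][5],s['joints'][0],s['finger_gap'],s['wrist_force'].round(1)))
E
python3 - <<'E'
from h import *
e=[onz('top',*T(147,117),262),onz('top',*T(113,212),262)];print('grip ends',e,(e[0]+e[1])/2,np.linalg.norm(e[0]-e[1]),'axis ang',np.arctan2(*(e[0]-e[1])[[1,0]]))
print('grip tri',tri(T(130,165),S(263,342)))
for nm,a,b,z in[('t2',(597,112),(760,127),22),('t1',(560,255),(722,243),22),('slim',(597,406),(752,404),17)]:
    a=onz('top',*T(*a),z);b=onz('top',*T(*b),z);print(nm,(a+b)/2,'len',np.linalg.norm(a-b).round(),'ang',np.arctan2(*(a-b)[[1,0]]).round(3))
B=[onz('top',*T(205,28),156),onz('top',*T(25,212),156)]
print('deck corners',B,np.linalg.norm(B[0]-B[1]),'should be 142')
print('scene deck corners: back-left', onz('scene',*S(127,415),156),onz('scene',*S(300,568),156))
d=(B[1]-B[0])[:2];d/=np.linalg.norm(d);th=np.arctan2(d[1],d[0])-np.pi/2
ex=np.array([np.cos(th),np.sin(th)]);C=((B[0]+B[1])/2)[:2]-97*ex
print('theta',th,'centre',C)
W=lambda x,y,z:np.r_[C+x*ex+y*np.array([-ex[1],ex[0]]),z]
print('mouth',W(-47,0,106),'deck',W(53,0,156),'frontcorners',W(-97,71,0),W(-97,-71,0),'backR',W(97,-71,0))
P=[W(97,-71,156),W(97,71,156),W(-97,71,156),W(-97,-71,156),W(9,-71,156),W(9,71,156)]
q=proj('top',P);print('crop1 proj',((q-[127.6,144.6])*4.4).round().tolist());q=proj('scene',P);print('crop2 proj',((q-[179.7,119.7])*2.8).round().tolist())
E
```

```text
grip ends [array([531.9, 450.1, 262. ]), array([487.8, 465.8, 262. ])] [509.85 457.95 262.  ] 46.811323416455515 axis ang -0.3420180491088637
grip tri (array([509.6, 458.9, 259. ]), 0.6)
t2 [560.1 181.4  22. ] len 101.0 ang 1.464
t1 [480.1  206.15  22.  ] len 100.0 ang 1.631
slim [384.   187.05  17.  ] len 95.0 ang 1.569
deck corners [array([594.8, 446.2, 156. ]), array([497.3, 542.4, 156. ])] 136.9696681751109 should be 142
scene deck corners: back-left [593.3 446.8 156. ] [514.3 568.5 156. ]
theta 0.7921094720287707 centre [477.9225078  425.25186602]
mouth [444.91227962 391.79555367 106.        ] deck [515.14680766 462.97919696 156.        ] frontcorners [359.25462887 406.07024694   0.        ] [460.33540233 306.33721712   0.        ] backR [596.59038673 444.43348509   0.        ]
crop1 proj [[208.0, 25.0], [22.0, 215.0], [281.0, 470.0], [468.0, 275.0], [325.0, 137.0], [138.0, 330.0]]
crop2 proj [[121.0, 413.0], [318.0, 521.0], [448.0, 272.0], [264.0, 182.0], [189.0, 303.0], [380.0, 402.0]]
```

arm_command([
  {"hand": 1,"x": 0,"y": 0,"z": -0.04,"yaw": -0.05},
  {"hand": 1,"x": 0,"y": 0,"z": -0.04,"yaw": 0},
  {"hand": 1,"x": 0,"y": 0,"z": -0.04,"yaw": 0},
  {"hand": 1,"x": -0.043,"y": 0.0076,"z": 0,"yaw": 0},
  {"hand": 1,"x": -0.043,"y": 0.0076,"z": 0,"yaw": 0},
  {"hand": 1,"x": -0.043,"y": 0.0076,"z": 0,"yaw": 0},
  {"hand": 1,"x": -0.043,"y": 0.0076,"z": 0,"yaw": 0},
  {"hand": 1,"x": -0.043,"y": 0.0076,"z": 0,"yaw": 0},
  {"hand": 1,"x": -0.043,"y": 0.0076,"z": 0,"yaw": 0},
  {"hand": 1,"x": -0.043,"y": 0.0076,"z": 0,"yaw": 0},
])

```text
clock: 1.1
eef_pos: [513.1, 456.9, 325.1]
eef_rot: [-3.141, -0.0, 2.8]
wrist_force: [0.6, 0.3, 0.1]
finger_gap: 93.9
finger_force: 0.0
```

```bash
python3 - <<'E'
from h import *
plan(510,458.5,241,2.80)
E
```

```text
clock 1.1 pos [513.1 456.9 325.1] yaw 2.800 | tool dx 3.4 dy 0.5 dz 84.1 (mm) turn -0.000 j6 -0.55 j1 0.67 gap 93.9 F [0.6 0.3 0.1]
```

arm_command([
  {"hand": 1,"x": 0.0034,"y": 0.0005,"z": 0.03,"yaw": 0},
  {"hand": 1,"x": 0,"y": 0,"z": 0.03,"yaw": 0},
  {"hand": 1,"x": 0,"y": 0,"z": 0.016,"yaw": 0},
  {"hand": 1,"x": 0,"y": 0,"z": 0.008,"yaw": 0},
  {"hand": -1,"x": 0,"y": 0,"z": 0,"yaw": 0},
  {"hand": -1,"x": 0,"y": 0,"z": 0,"yaw": 0},
  {"hand": -1,"x": 0,"y": 0,"z": 0,"yaw": 0},
  {"hand": -1,"x": 0,"y": 0,"z": 0,"yaw": 0},
  {"hand": -1,"x": 0,"y": 0,"z": 0,"yaw": 0},
  {"hand": -1,"x": 0,"y": 0,"z": 0,"yaw": 0},
], newtons=30)

```text
clock: 2.1
eef_pos: [508.4, 459.2, 241.7]
eef_rot: [3.141, 0.0, 2.8]
wrist_force: [0.1, 0.3, -0.3]
finger_gap: 49.5
finger_force: 0.0
```

arm_command([
  {"hand": -1,"x": 0,"y": 0,"z": 0,"yaw": 0},
  {"hand": -1,"x": 0,"y": 0,"z": 0,"yaw": 0},
  {"hand": -1,"x": 0,"y": 0,"z": 0,"yaw": 0},
  {"hand": -1,"x": 0,"y": 0,"z": 0,"yaw": 0},
  {"hand": -1,"x": 0,"y": 0,"z": 0,"yaw": 0},
  {"hand": -1,"x": 0,"y": 0,"z": 0,"yaw": 0},
  {"hand": -1,"x": 0,"y": 0,"z": 0,"yaw": 0},
], newtons=30)

```text
clock: 2.8
eef_pos: [508.3, 459.2, 241.4]
eef_rot: [-3.141, -0.0, 2.8]
wrist_force: [-0.9, -0.5, 0.3]
finger_gap: 12.8
finger_force: 29.8
```

arm_command([
  {"hand": -1,"x": 0,"y": 0,"z": -0.003,"yaw": 0},
  {"hand": -1,"x": 0,"y": 0,"z": -0.008,"yaw": 0},
  {"hand": -1,"x": 0,"y": 0,"z": -0.015,"yaw": 0},
  {"hand": -1,"x": 0,"y": 0,"z": -0.02,"yaw": 0},
])

```text
clock: 3.2
eef_pos: [508.3, 459.0, 287.6]
eef_rot: [-3.14, -0.001, 2.8]
wrist_force: [-0.4, -0.2, -2.2]
finger_gap: 12.6
finger_force: 29.8
```

```bash
python3 - <<'E'
from h import *
plan(580,312,287,2.80)
E
```

```text
clock 3.2 pos [508.3 459.  287.6] yaw 2.800 | tool dx -116.9 dy -114.4 dz 0.6 (mm) turn -0.000 j6 -0.55 j1 0.68 gap 12.6 F [-0.4 -0.2 -2.2]
```

arm_command([
  {"hand": -1,"x": -0.008,"y": -0.008,"z": 0,"yaw": 0},
  {"hand": -1,"x": -0.016,"y": -0.016,"z": 0,"yaw": 0},
  {"hand": -1,"x": -0.02,"y": -0.019,"z": 0,"yaw": 0},
  {"hand": -1,"x": -0.02,"y": -0.019,"z": 0,"yaw": 0},
  {"hand": -1,"x": -0.02,"y": -0.019,"z": 0,"yaw": 0},
  {"hand": -1,"x": -0.016,"y": -0.016,"z": 0,"yaw": 0},
  {"hand": -1,"x": -0.011,"y": -0.011,"z": 0,"yaw": 0},
  {"hand": -1,"x": -0.006,"y": -0.006,"z": 0,"yaw": 0},
  {"hand": -1,"x": 0,"y": 0,"z": 0,"yaw": 0},
])

```text
clock: 4.1
eef_pos: [580.7, 311.8, 287.2]
eef_rot: [-3.141, -0.0, 2.799]
wrist_force: [-0.4, 0.9, -3.0]
finger_gap: 12.6
finger_force: 29.8
```

arm_command([
  {"hand": -1,"x": 0,"y": 0,"z": 0.015,"yaw": 0},
  {"hand": -1,"x": 0,"y": 0,"z": 0.03,"yaw": 0},
  {"hand": -1,"x": 0,"y": 0,"z": 0.03,"yaw": 0},
  {"hand": -1,"x": 0,"y": 0,"z": 0.03,"yaw": 0},
  {"hand": -1,"x": 0,"y": 0,"z": 0.03,"yaw": 0},
  {"hand": -1,"x": 0,"y": 0,"z": 0.025,"yaw": 0},
  {"hand": -1,"x": 0,"y": 0,"z": 0.02,"yaw": 0},
  {"hand": -1,"x": 0,"y": 0,"z": 0.01,"yaw": 0},
  {"hand": -1,"x": 0,"y": 0,"z": 0,"yaw": 0},
])

```text
clock: 5.0
eef_pos: [579.6, 313.0, 96.2]
eef_rot: [-3.14, -0.002, 2.801]
wrist_force: [-0.8, 0.7, -2.7]
finger_gap: 12.8
finger_force: 29.8
```

```bash
python3 - <<'E'
from h import *
plan(580,312,86,2.80)
im=snap('scene','s1.png'); cv2.imwrite('pics/s1c.png',cv2.resize(im[80:330,120:400,::-1],None,fx=2.4,fy=2.4,interpolation=cv2.INTER_CUBIC))
E
```

```text
clock 5.0 pos [579.6 313.   96.2] yaw 2.801 | tool dx -0.7 dy -0.8 dz 10.2 (mm) turn 0.001 j6 -0.79 j1 0.44 gap 12.8 F [-0.8  0.7 -2.7]
```

View pics/s1c.png

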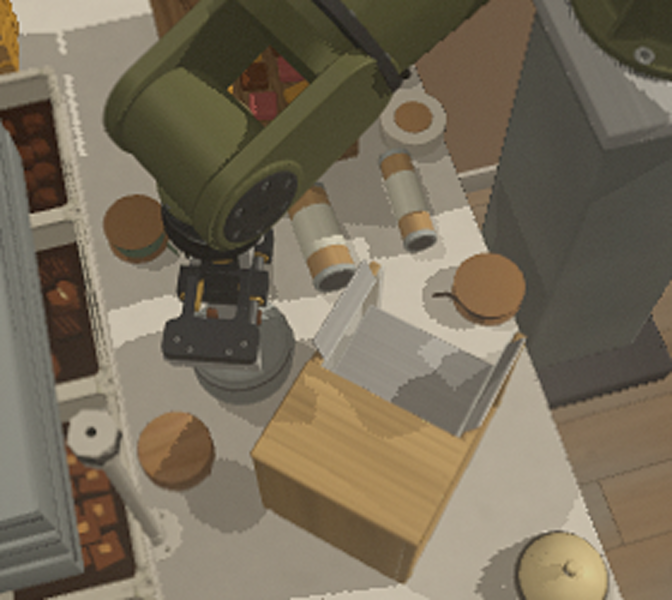

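The canister hangs upright in a bare spot, with its base at about (243,370). Next I lower it gently.

arm_command([
  {"hand": -1,"x": 0,"y": 0,"z": 0.004,"yaw": 0},
  {"hand": -1,"x": 0,"y": 0,"z": 0.003,"yaw": 0},
  {"hand": -1,"x": 0,"y": 0,"z": 0.002,"yaw": 0},
  {"hand": -1,"x": 0,"y": 0,"z": 0.001,"yaw": 0},
  {"hand": -1,"x": 0,"y": 0,"z": 0,"yaw": 0},
])

```text
clock: 5.55
eef_pos: [580.4, 312.5, 87.4]
eef_rot: [-3.142, -0.0, 2.8]
wrist_force: [-0.5, 0.1, -3.6]
finger_gap: 12.6
finger_force: 29.8
```

```bash
python3 - <<'E'
from h import *
f=lambda u,v:(u/2.4+120-.3,v/2.4+80-.3)
for p in[(253,457),(409,520),(305,362),(470,437),(440,497)]: print(p,onz('scene',*f(*p),156))
plan(580,312,86,2.80)
E
```

```text
(253, 457) [594.2 450.8 156. ]
(409, 520) [495.7 526.9 156. ]
(305, 362) [537.2 386.8 156. ]
(470, 437) [432.6 478.7 156. ]
(440, 497) [468.7 516.6 156. ]
clock 5.5 pos [580.4 312.5  87.4] yaw 2.800 | tool dx 0.2 dy -0.6 dz 1.4 (mm) turn -0.000 j6 -0.79 j1 0.44 gap 12.6 F [-0.5  0.1 -3.6]
```

arm_command([
  {"hand": -1,"x": 0,"y": 0,"z": 0.001,"yaw": 0},
  {"hand": -1,"x": 0,"y": 0,"z": 0.001,"yaw": 0},
  {"hand": -1,"x": 0,"y": 0,"z": 0.0005,"yaw": 0},
  {"hand": -1,"x": 0,"y": 0,"z": 0,"yaw": 0},
])

```text
clock: 5.95
eef_pos: [580.6, 312.8, 85.4]
eef_rot: [3.141, 0.001, 2.8]
wrist_force: [-0.0, 1.3, 1.5]
finger_gap: 12.6
finger_force: 29.8
```

arm_command([
  {"hand": 0,"x": 0,"y": 0,"z": 0,"yaw": 0},
  {"hand": 0,"x": 0,"y": 0,"z": 0,"yaw": 0},
  {"hand": 0,"x": 0,"y": 0,"z": 0,"yaw": 0},
  {"hand": 0,"x": 0,"y": 0,"z": 0,"yaw": 0},
  {"hand": 0,"x": 0,"y": 0,"z": 0,"yaw": 0},
  {"hand": 0,"x": 0,"y": 0,"z": -0.01,"yaw": 0},
  {"hand": 0.4,"x": 0,"y": 0,"z": -0.03,"yaw": 0},
  {"hand": 0.4,"x": 0,"y": 0,"z": -0.04,"yaw": 0},
  {"hand": 0.4,"x": 0,"y": 0,"z": -0.04,"yaw": 0},
  {"hand": 0.4,"x": 0,"y": 0,"z": 0,"yaw": 0},
])

```text
clock: 6.95
eef_pos: [582.0, 313.3, 212.2]
eef_rot: [3.135, 0.007, 2.8]
wrist_force: [0.6, -0.4, -0.3]
finger_gap: 65.9
finger_force: 0.0
```

arm_command([
  {"hand": 0.4,"x": 0.0237,"y": -0.0305,"z": 0,"yaw": 0},
  {"hand": 0.4,"x": 0.0237,"y": -0.0305,"z": 0,"yaw": 0},
  {"hand": 0.4,"x": 0.0237,"y": -0.0305,"z": 0,"yaw": 0},
  {"hand": 0.4,"x": 0.0237,"y": -0.0305,"z": 0,"yaw": 0},
  {"hand": 0.4,"x": 0.0237,"y": -0.0305,"z": 0,"yaw": 0},
  {"hand": 0.4,"x": 0.0237,"y": -0.0305,"z": 0,"yaw": 0},
  {"hand": 0.4,"x": 0,"y": 0,"z": 0,"yaw": 0.14},
  {"hand": 0.4,"x": 0,"y": 0,"z": 0,"yaw": 0.14},
  {"hand": 0.4,"x": 0,"y": 0,"z": 0,"yaw": 0.14},
  {"hand": 0.4,"x": 0,"y": 0,"z": 0,"yaw": 0.14},
])

```text
clock: 7.95
eef_pos: [385.0, 187.7, 205.3]
eef_rot: [3.141, 0.0, 2.234]
wrist_force: [0.8, -0.1, 0.3]
finger_gap: 66.0
finger_force: 0.0
```

arm_command([
  {"hand": 0.4,"x": 0,"y": 0,"z": 0,"yaw": 0.14},
  {"hand": 0.4,"x": 0,"y": 0,"z": 0,"yaw": 0.14},
  {"hand": 0.4,"x": 0,"y": 0,"z": 0,"yaw": 0.14},
  {"hand": 0.4,"x": 0,"y": 0,"z": 0,"yaw": 0.14},
  {"hand": 0.4,"x": 0,"y": 0,"z": 0,"yaw": 0.11},
  {"hand": 0.4,"x": 0,"y": 0,"z": 0,"yaw": 0},
])

```text
clock: 8.55
eef_pos: [385.0, 187.7, 205.1]
eef_rot: [3.141, -0.0, 1.568]
wrist_force: [-1.1, 0.4, -0.3]
finger_gap: 65.8
finger_force: 0.0
```

```bash
python3 - <<'E'
from h import *
plan(384,187,8,1.569)
im=snap('top','t2.png'); cv2.imwrite('pics/t2c.png',cv2.resize(im[140:275,128:308,::-1],None,fx=4.4,fy=4.4,interpolation=cv2.INTER_CUBIC))
E
```

```text
clock 8.6 pos [385.  187.7 205.1] yaw 1.568 | tool dx -0.7 dy -1.0 dz 197.1 (mm) turn -0.001 j6 0.37 j1 0.37 gap 65.8 F [-1.1  0.4 -0.3]
```

View pics/t2c.png

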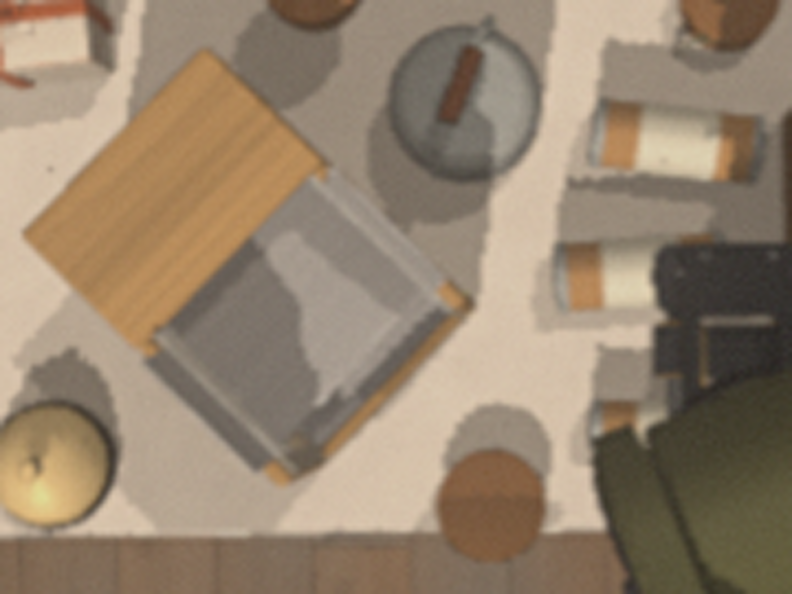

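Canister stands upright at (465,105), clear of everything; the deck is bare, with corners (205,48), (25,234), (150,352) and (325,165).

arm_command([
  {"hand": 0.4,"x": -0.0007,"y": -0.001,"z": 0.02,"yaw": 0},
  {"hand": 0.4,"x": 0,"y": 0,"z": 0.04,"yaw": 0},
  {"hand": 0.4,"x": 0,"y": 0,"z": 0.04,"yaw": 0},
  {"hand": 0.4,"x": 0,"y": 0,"z": 0.04,"yaw": 0},
  {"hand": 0.4,"x": 0,"y": 0,"z": 0.03,"yaw": 0},
  {"hand": 0.4,"x": 0,"y": 0,"z": 0.017,"yaw": 0},
  {"hand": 0.4,"x": 0,"y": 0,"z": 0.008,"yaw": 0},
  {"hand": 0.4,"x": 0,"y": 0,"z": 0,"yaw": 0},
])

```text
clock: 9.4
eef_pos: [383.9, 187.0, 9.6]
eef_rot: [-3.14, 0.0, 1.572]
wrist_force: [0.5, -0.2, -0.1]
finger_gap: 65.7
finger_force: 0.0
```

```bash
python3 - <<'E'
from h import *
plan(384,187,8,1.569)
f=lambda u,v:(u/4.4+128-.4,v/4.4+140-.4)
im=cv2.imread('pics/t2.png');h=cv2.cvtColor(im,cv2.COLOR_BGR2HSV)
m=cv2.inRange(h,(8,85,120),(22,255,255)); m[:,:128]=0;m[:,205:]=0;m[:148]=0;m[222:]=0
m=cv2.morphologyEx(m,cv2.MORPH_OPEN,np.ones((5,5)))
c=max(cv2.findContours(m,0,2)[0],key=cv2.contourArea);b=cv2.boxPoints(cv2.minAreaRect(c))
print('box crop',((b-[127.6,139.6])*4.4).round().tolist());print([onz('top',*p,156)[:2].tolist() for p in b])
print([onz('top',*f(*p),156)[:2].tolist() for p in[(205,48),(25,234),(150,352),(325,165)]])
print('front corners z112-ish',[onz('top',*f(*p),z)[:2].tolist() for z in(120,171) for p in[(470,305),(282,482)]])
E
```

```text
clock 9.4 pos [383.9 187.    9.6] yaw 1.572 | tool dx 0.0 dy 0.1 dz 1.6 (mm) turn 0.003 j6 0.37 j1 0.37 gap 65.7 F [ 0.5 -0.2 -0.1]
box crop [[20.0, 234.0], [205.0, 43.0], [329.0, 163.0], [143.0, 354.0]]
[[497.4, 545.3], [598.6, 446.0], [532.8, 380.1], [432.8, 479.0]]
[[595.9, 446.2], [497.3, 542.4], [433.7, 475.2], [531.8, 381.9]]
front corners z112-ish [[457.4, 307.2], [361.8, 411.5], [455.7, 304.9], [365.8, 402.9]]
```

arm_command([
  {"hand": -1,"x": 0,"y": 0,"z": 0.0015,"yaw": 0},
  {"hand": -1,"x": 0,"y": 0,"z": 0,"yaw": 0},
  {"hand": -1,"x": 0,"y": 0,"z": 0,"yaw": 0},
  {"hand": -1,"x": 0,"y": 0,"z": 0,"yaw": 0},
  {"hand": -1,"x": 0,"y": 0,"z": 0,"yaw": 0},
  {"hand": -1,"x": 0,"y": 0,"z": 0,"yaw": 0},
  {"hand": -1,"x": 0,"y": 0,"z": 0,"yaw": 0},
  {"hand": -1,"x": 0,"y": 0,"z": 0,"yaw": 0},
], newtons=15)

```text
clock: 10.2
eef_pos: [384.3, 187.2, 8.7]
eef_rot: [3.141, -0.0, 1.57]
wrist_force: [-1.3, -0.6, 6.9]
finger_gap: 33.6
finger_force: 14.9
```

arm_command([
  {"hand": -1,"x": 0,"y": 0,"z": -0.005,"yaw": 0},
  {"hand": -1,"x": 0,"y": 0,"z": -0.015,"yaw": 0},
  {"hand": -1,"x": 0,"y": 0,"z": -0.03,"yaw": 0},
  {"hand": -1,"x": 0,"y": 0,"z": -0.04,"yaw": 0},
  {"hand": -1,"x": 0,"y": 0,"z": -0.04,"yaw": 0},
  {"hand": -1,"x": 0,"y": 0,"z": -0.04,"yaw": 0},
  {"hand": -1,"x": 0,"y": 0,"z": -0.04,"yaw": 0},
  {"hand": -1,"x": 0,"y": 0,"z": -0.012,"yaw": 0},
])

```text
clock: 11.0
eef_pos: [384.9, 187.4, 234.4]
eef_rot: [3.136, -0.002, 1.57]
wrist_force: [0.5, 0.0, -1.6]
finger_gap: 33.8
finger_force: 14.9
```

arm_command([
  {"hand": -1,"x": 0.02,"y": 0.006,"z": 0,"yaw": 0},
  {"hand": -1,"x": 0.034,"y": 0.01,"z": 0,"yaw": 0},
  {"hand": -1,"x": 0.035,"y": 0.01,"z": 0,"yaw": 0},
  {"hand": -1,"x": 0.035,"y": 0.01,"z": 0,"yaw": 0},
  {"hand": -1,"x": 0.035,"y": 0.01,"z": 0,"yaw": 0},
  {"hand": -1,"x": 0.03,"y": 0.01,"z": 0,"yaw": 0},
  {"hand": -1,"x": 0.015,"y": 0.005,"z": 0,"yaw": 0},
])

```text
clock: 11.7
eef_pos: [445.2, 392.8, 228.8]
eef_rot: [-3.14, 0.001, 1.571]
wrist_force: [-0.1, -0.2, -1.9]
finger_gap: 33.5
finger_force: 14.9
```

arm_command([
  {"hand": -1,"x": 0,"y": 0,"z": 0,"yaw": -0.1},
  {"hand": -1,"x": 0,"y": 0,"z": 0,"yaw": -0.13},
  {"hand": -1,"x": 0,"y": 0,"z": 0,"yaw": -0.13},
  {"hand": -1,"x": 0,"y": 0,"z": 0,"yaw": -0.13},
  {"hand": -1,"x": 0,"y": 0,"z": 0,"yaw": -0.13},
  {"hand": -1,"x": 0,"y": 0,"z": 0,"yaw": -0.1},
  {"hand": -1,"x": 0,"y": 0,"z": 0,"yaw": -0.076},
  {"hand": -1,"x": 0,"y": 0,"z": 0,"yaw": 0},
])

```text
clock: 12.5
eef_pos: [445.1, 390.8, 229.5]
eef_rot: [-3.14, -0.0, 2.367]
wrist_force: [0.1, -0.2, -0.8]
finger_gap: 33.8
finger_force: 14.9
```

```bash
python3 - <<'E'
from h import *
plan(445,391,118,2.366)
im=snap('scene','s3.png'); cv2.imwrite('pics/s3c.png',cv2.resize(im[120:330,180:400,::-1],None,fx=2.8,fy=2.8,interpolation=cv2.INTER_CUBIC))
E
```

```text
clock 12.5 pos [445.1 390.8 229.5] yaw 2.367 | tool dx 0.2 dy 0.1 dz 111.5 (mm) turn 0.001 j6 -0.14 j1 0.66 gap 33.8 F [ 0.1 -0.2 -0.8]
```

View pics/s3c.png

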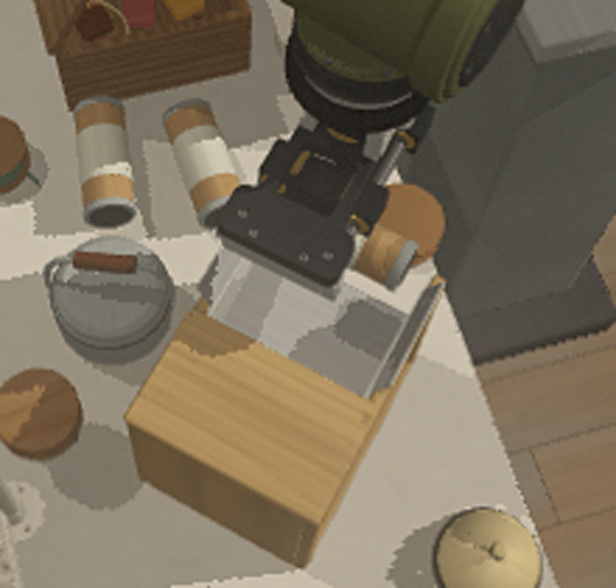

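The slim tube is held level, crosswise over the mouth; its left end cap is at (400,268).

```bash
python3 - <<'E'
from h import *
p=onz('scene',*S(400,268),238);d=p[:2]-[477.9,424.4];t=.795
print(p,'disp x',d@[np.cos(t),np.sin(t)],'y',d@[-np.sin(t),np.cos(t)])
E
```

```text
[412.7 427.4 238. ] disp x -43.51697593107067 y 48.644761339887516
```

arm_command([
  {"hand": -1,"x": 0,"y": 0,"z": 0.015,"yaw": 0},
  {"hand": -1,"x": 0,"y": 0,"z": 0.025,"yaw": 0},
  {"hand": -1,"x": 0,"y": 0,"z": 0.015,"yaw": 0},
  {"hand": -1,"x": 0,"y": 0,"z": 0,"yaw": 0},
])

```text
clock: 12.95
eef_pos: [444.5, 390.4, 173.0]
eef_rot: [-3.137, -0.001, 2.364]
wrist_force: [0.4, -0.2, -1.3]
finger_gap: 33.3
finger_force: 14.9
```

arm_command([
  {"hand": -1,"x": 0.002,"y": 0,"z": 0.015,"yaw": 0},
  {"hand": -1,"x": 0,"y": 0,"z": 0.015,"yaw": 0},
  {"hand": -1,"x": 0,"y": 0,"z": 0.012,"yaw": 0},
  {"hand": -1,"x": 0,"y": 0,"z": 0.008,"yaw": 0},
  {"hand": -1,"x": 0,"y": 0,"z": 0.003,"yaw": 0},
  {"hand": -1,"x": 0,"y": 0,"z": 0,"yaw": 0},
])

```text
clock: 13.55
eef_pos: [443.9, 392.4, 122.5]
eef_rot: [-3.142, -0.0, 2.366]
wrist_force: [0.4, -0.3, -0.4]
finger_gap: 33.5
finger_force: 14.9
```

arm_command([
  {"hand": -1,"x": 0,"y": 0,"z": 0.002,"yaw": 0},
  {"hand": -1,"x": 0,"y": 0,"z": 0,"yaw": 0},
])

```text
clock: 13.75
eef_pos: [444.0, 392.5, 120.7]
eef_rot: [3.141, 0.0, 2.366]
wrist_force: [0.3, -0.3, -0.4]
finger_gap: 33.5
finger_force: 14.9
```

arm_command([
  {"hand": -1,"x": 0,"y": 0,"z": 0.002,"yaw": 0},
  {"hand": -1,"x": 0,"y": 0,"z": 0.0015,"yaw": 0},
  {"hand": -1,"x": 0,"y": 0,"z": 0.0,"yaw": 0},
])

```text
clock: 14.05
eef_pos: [443.8, 392.4, 116.7]
eef_rot: [-3.141, -0.0, 2.366]
wrist_force: [-0.2, -1.2, -0.4]
finger_gap: 33.3
finger_force: 14.9
```

arm_command([
  {"hand": -1,"x": 0,"y": 0,"z": 0.001,"yaw": 0},
  {"hand": -1,"x": 0,"y": 0,"z": 0.0,"yaw": 0},
])

```text
clock: 14.25
eef_pos: [443.9, 392.4, 115.8]
eef_rot: [-3.141, 0.0, 2.366]
wrist_force: [-0.1, -0.0, -1.0]
finger_gap: 33.3
finger_force: 14.9
```

arm_command([
  {"hand": -1,"x": 0,"y": 0,"z": 0.001,"yaw": 0},
  {"hand": -1,"x": 0,"y": 0,"z": 0.0,"yaw": 0},
])

```text
clock: 14.45
eef_pos: [444.0, 392.5, 115.3]
eef_rot: [3.141, 0.0, 2.366]
wrist_force: [-0.1, -0.6, 2.5]
finger_gap: 34.0
finger_force: 14.9
```

arm_command([
  {"hand": -1,"x": 0,"y": 0,"z": 0.001,"yaw": 0},
  {"hand": -1,"x": 0,"y": 0,"z": 0.0,"yaw": 0},
])

```text
clock: 14.65
eef_pos: [444.2, 392.7, 115.2]
eef_rot: [3.14, 0.0, 2.366]
wrist_force: [-2.7, -2.3, 10.1]
finger_gap: 34.0
finger_force: 14.9
```

arm_command([
  {"hand": -1,"x": 0,"y": 0,"z": -0.001,"yaw": 0},
  {"hand": 0.1,"x": 0,"y": 0,"z": 0,"yaw": 0},
  {"hand": 0.1,"x": 0,"y": 0,"z": 0,"yaw": 0},
  {"hand": 0.1,"x": 0,"y": 0,"z": 0,"yaw": 0},
  {"hand": 0.1,"x": 0,"y": 0,"z": 0,"yaw": 0},
  {"hand": 0.1,"x": 0,"y": 0,"z": -0.005,"yaw": 0},
  {"hand": 0.1,"x": 0,"y": 0,"z": -0.02,"yaw": 0},
  {"hand": 0.4,"x": 0,"y": 0,"z": -0.03,"yaw": 0},
  {"hand": 0.4,"x": 0,"y": 0,"z": -0.03,"yaw": 0},
  {"hand": 0.4,"x": 0,"y": 0,"z": -0.03,"yaw": 0},
])

```text
clock: 15.65
eef_pos: [443.8, 392.3, 231.6]
eef_rot: [3.141, 0.0, 2.366]
wrist_force: [1.0, -1.1, 0.4]
finger_gap: 65.6
finger_force: 0.0
```

```bash
python3 - <<'E'
from h import *
plan(480,206,200,1.631)
im=snap('scene','s4.png'); im2=snap('top','t4.png')
a=cv2.resize(im[150:330,200:400,::-1],(400,360));b=cv2.resize(im2[140:270,128:258,::-1],(360,360))
cv2.imwrite('pics/s4c.png',np.hstack([a,b]))
E
```

```text
clock 15.7 pos [443.8 392.3 231.6] yaw 2.366 | tool dx -156.4 dy -107.7 dz 31.6 (mm) turn 0.735 j6 -0.13 j1 0.66 gap 65.6 F [ 1.  -1.1  0.4]
```

View pics/s4c.png

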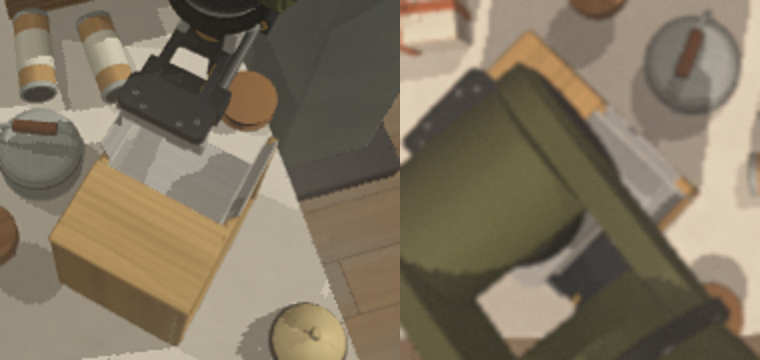

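The upper ramp is empty around (180,180) in the scene half, so the slim tube has rolled through.

arm_command([
  {"hand": 0.45,"x": -0.0313,"y": -0.0215,"z": 0,"yaw": 0},
  {"hand": 0.45,"x": -0.0313,"y": -0.0215,"z": 0,"yaw": 0},
  {"hand": 0.45,"x": -0.0313,"y": -0.0215,"z": 0,"yaw": 0},
  {"hand": 0.45,"x": -0.0313,"y": -0.0215,"z": 0,"yaw": 0},
  {"hand": 0.45,"x": -0.0313,"y": -0.0215,"z": 0,"yaw": 0},
  {"hand": 0.45,"x": 0,"y": 0,"z": 0.02,"yaw": 0.147},
  {"hand": 0.45,"x": 0,"y": 0,"z": 0.02,"yaw": 0.147},
  {"hand": 0.45,"x": 0,"y": 0,"z": 0.02,"yaw": 0.147},
  {"hand": 0.45,"x": 0,"y": 0,"z": 0.02,"yaw": 0.147},
  {"hand": 0.45,"x": 0,"y": 0,"z": 0.02,"yaw": 0.147},
])

```text
clock: 16.75
eef_pos: [480.0, 205.9, 128.8]
eef_rot: [-3.141, 0.0, 1.625]
wrist_force: [0.5, -0.5, -0.3]
finger_gap: 68.0
finger_force: 0.0
```

```bash
python3 - <<'E'
from h import *
plan(480,206,10,1.631)
E
```

```text
clock 16.8 pos [480.  205.9 128.8] yaw 1.625 | tool dx 0.1 dy -0.0 dz 118.8 (mm) turn -0.006 j6 0.28 j1 0.34 gap 68.0 F [ 0.5 -0.5 -0.3]
```

arm_command([
  {"hand": 0.45,"x": 0,"y": 0,"z": 0.03,"yaw": 0},
  {"hand": 0.45,"x": 0,"y": 0,"z": 0.035,"yaw": 0},
  {"hand": 0.45,"x": 0,"y": 0,"z": 0.03,"yaw": 0},
  {"hand": 0.45,"x": 0,"y": 0,"z": 0.015,"yaw": 0},
  {"hand": 0.45,"x": 0,"y": 0,"z": 0.008,"yaw": 0},
  {"hand": -1,"x": 0,"y": 0,"z": 0,"yaw": 0},
  {"hand": -1,"x": 0,"y": 0,"z": 0,"yaw": 0},
  {"hand": -1,"x": 0,"y": 0,"z": 0,"yaw": 0},
  {"hand": -1,"x": 0,"y": 0,"z": 0,"yaw": 0},
  {"hand": -1,"x": 0,"y": 0,"z": 0,"yaw": 0},
])

```text
clock: 17.75
eef_pos: [480.8, 206.3, 12.8]
eef_rot: [3.14, -0.0, 1.631]
wrist_force: [-1.4, -0.1, 6.3]
finger_gap: 43.5
finger_force: 15.0
```

arm_command([
  {"hand": -1,"x": 0,"y": 0,"z": 0,"yaw": 0},
  {"hand": -1,"x": 0,"y": 0,"z": 0,"yaw": 0},
])

```text
clock: 17.95
eef_pos: [480.8, 206.3, 12.8]
eef_rot: [3.14, -0.0, 1.631]
wrist_force: [-0.1, -1.0, 6.5]
finger_gap: 43.7
finger_force: 15.0
```

arm_command([
  {"hand": -1,"x": 0,"y": 0,"z": -0.005,"yaw": 0},
  {"hand": -1,"x": 0,"y": 0,"z": -0.015,"yaw": 0},
  {"hand": -1,"x": 0,"y": 0,"z": -0.03,"yaw": 0},
  {"hand": -1,"x": 0,"y": 0,"z": -0.04,"yaw": 0},
  {"hand": -1,"x": 0,"y": 0,"z": -0.04,"yaw": 0},
  {"hand": -1,"x": 0,"y": 0,"z": -0.04,"yaw": 0},
  {"hand": -1,"x": 0,"y": 0,"z": -0.035,"yaw": 0},
  {"hand": -1,"x": 0,"y": 0,"z": -0.012,"yaw": 0},
])

```text
clock: 18.75
eef_pos: [481.0, 206.4, 232.6]
eef_rot: [3.137, -0.001, 1.631]
wrist_force: [-0.4, 0.0, -0.9]
finger_gap: 43.5
finger_force: 15.0
```

arm_command([
  {"hand": -1,"x": 0.018,"y": -0.0025,"z": 0,"yaw": 0},
  {"hand": -1,"x": 0.032,"y": -0.0044,"z": 0,"yaw": 0},
  {"hand": -1,"x": 0.034,"y": -0.0047,"z": 0,"yaw": 0},
  {"hand": -1,"x": 0.034,"y": -0.0047,"z": 0,"yaw": 0},
  {"hand": -1,"x": 0.032,"y": -0.0044,"z": 0,"yaw": 0},
  {"hand": -1,"x": 0.025,"y": -0.0035,"z": 0,"yaw": 0},
  {"hand": -1,"x": 0.013,"y": -0.0018,"z": 0,"yaw": 0},
])

```text
clock: 19.45
eef_pos: [442.2, 393.6, 227.4]
eef_rot: [-3.14, 0.001, 1.632]
wrist_force: [-0.1, -0.6, -1.4]
finger_gap: 43.6
finger_force: 15.0
```

arm_command([
  {"hand": -1,"x": 0,"y": 0,"z": 0,"yaw": -0.1},
  {"hand": -1,"x": 0,"y": 0,"z": 0,"yaw": -0.13},
  {"hand": -1,"x": 0,"y": 0,"z": 0,"yaw": -0.13},
  {"hand": -1,"x": 0,"y": 0,"z": 0,"yaw": -0.13},
  {"hand": -1,"x": 0,"y": 0,"z": 0,"yaw": -0.12},
  {"hand": -1,"x": 0,"y": 0,"z": 0,"yaw": -0.08},
  {"hand": -1,"x": 0,"y": 0,"z": 0,"yaw": -0.045},
  {"hand": -1,"x": 0,"y": 0,"z": 0,"yaw": 0},
])

```text
clock: 20.25
eef_pos: [443.2, 391.6, 228.2]
eef_rot: [-3.14, -0.0, 2.366]
wrist_force: [0.4, -0.4, -1.2]
finger_gap: 43.6
finger_force: 15.0
```

```bash
python3 - <<'E'
from h import *
plan(444,392.4,119,2.366)
im=snap('scene','s5.png'); im2=snap('top','t5.png')
a=cv2.resize(im[160:310,220:370,::-1],(500,500),interpolation=cv2.INTER_CUBIC)
cv2.imwrite('pics/s5c.png',a)
E
```

```text
clock 20.2 pos [443.2 391.6 228.2] yaw 2.366 | tool dx 0.0 dy 1.2 dz 109.2 (mm) turn -0.000 j6 -0.13 j1 0.66 gap 43.6 F [ 0.4 -0.4 -1.2]
```

View pics/s5c.png

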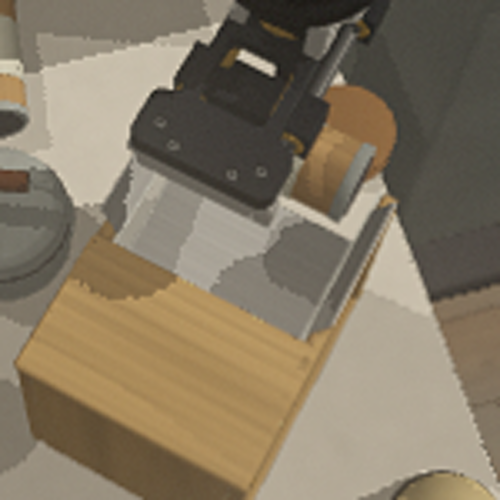

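Thick tube is held level over the mouth; its left cap is centred at (357,181).

```bash
python3 - <<'E'
from h import *
p=onz('scene',357*.3+220-.3,181*.3+160-.3,237);d=p[:2]-[477.9,424.4];t=.795
print(p,'disp x',d@[np.cos(t),np.sin(t)],'y',d@[-np.sin(t),np.cos(t)])
E
```

```text
[404.5 426.4 237. ] disp x -49.97317461754223 y 53.79815813431377
```

arm_command([
  {"hand": -1,"x": 0,"y": 0.0012,"z": 0.015,"yaw": 0},
  {"hand": -1,"x": 0,"y": 0,"z": 0.025,"yaw": 0},
  {"hand": -1,"x": 0,"y": 0,"z": 0.015,"yaw": 0},
  {"hand": -1,"x": 0,"y": 0,"z": 0,"yaw": 0},
])

```text
clock: 20.75
eef_pos: [443.2, 392.3, 171.6]
eef_rot: [-3.138, -0.0, 2.365]
wrist_force: [0.4, 0.2, -2.1]
finger_gap: 43.5
finger_force: 15.0
```

arm_command([
  {"hand": -1,"x": -0.0015,"y": 0,"z": 0.015,"yaw": 0},
  {"hand": -1,"x": 0,"y": 0,"z": 0.015,"yaw": 0},
  {"hand": -1,"x": 0,"y": 0,"z": 0.01,"yaw": 0},
  {"hand": -1,"x": 0,"y": 0,"z": 0.004,"yaw": 0},
  {"hand": -1,"x": 0,"y": 0,"z": 0.002,"yaw": 0},
  {"hand": -1,"x": 0,"y": 0,"z": 0.002,"yaw": 0},
  {"hand": -1,"x": 0,"y": 0,"z": 0,"yaw": 0},
])

```text
clock: 21.45
eef_pos: [445.1, 392.1, 126.3]
eef_rot: [3.141, 0.0, 2.366]
wrist_force: [0.7, -0.3, -1.3]
finger_gap: 43.4
finger_force: 15.0
```

arm_command([
  {"hand": -1,"x": 0,"y": 0,"z": 0.001,"yaw": 0},
  {"hand": -1,"x": 0,"y": 0,"z": 0,"yaw": 0},
])

```text
clock: 21.65
eef_pos: [445.1, 392.0, 125.1]
eef_rot: [3.141, 0.0, 2.366]
wrist_force: [-0.5, -0.7, -2.0]
finger_gap: 43.5
finger_force: 15.0
```

arm_command([
  {"hand": -1,"x": 0,"y": 0,"z": 0.002,"yaw": 0},
  {"hand": -1,"x": 0,"y": 0,"z": 0.002,"yaw": 0},
  {"hand": -1,"x": 0,"y": 0,"z": 0.001,"yaw": 0},
  {"hand": -1,"x": 0,"y": 0,"z": 0,"yaw": 0},
])

```text
clock: 22.05
eef_pos: [444.9, 391.9, 119.7]
eef_rot: [-3.141, -0.0, 2.366]
wrist_force: [0.7, 0.3, -0.6]
finger_gap: 43.7
finger_force: 15.0
```

arm_command([
  {"hand": -1,"x": 0,"y": 0,"z": 0.001,"yaw": 0},
  {"hand": -1,"x": 0,"y": 0,"z": 0,"yaw": 0},
])

```text
clock: 22.25
eef_pos: [445.1, 392.1, 119.3]
eef_rot: [3.141, 0.0, 2.366]
wrist_force: [-0.6, -0.9, 1.9]
finger_gap: 43.6
finger_force: 15.0
```

arm_command([
  {"hand": 0.35,"x": 0,"y": 0,"z": 0,"yaw": 0},
  {"hand": 0.35,"x": 0,"y": 0,"z": 0,"yaw": 0},
  {"hand": 0.35,"x": 0,"y": 0,"z": 0,"yaw": 0},
  {"hand": 0.35,"x": 0,"y": 0,"z": 0,"yaw": 0},
  {"hand": 0.35,"x": 0,"y": 0,"z": -0.005,"yaw": 0},
  {"hand": 0.35,"x": 0,"y": 0,"z": -0.02,"yaw": 0},
  {"hand": 0.45,"x": 0,"y": 0,"z": -0.03,"yaw": 0},
  {"hand": 0.45,"x": 0,"y": 0,"z": -0.03,"yaw": 0},
  {"hand": 0.45,"x": 0,"y": 0,"z": -0.03,"yaw": 0},
  {"hand": 0.45,"x": 0,"y": 0,"z": 0,"yaw": 0},
])

```text
clock: 23.25
eef_pos: [446.0, 392.8, 238.7]
eef_rot: [3.135, 0.001, 2.366]
wrist_force: [0.4, 0.5, 0.9]
finger_gap: 68.2
finger_force: 0.0
```

```bash
python3 - <<'E'
from h import *
plan(560,181.5,200,1.464)
im=snap('scene','s6.png'); im2=snap('top','t6.png')
f=lambda u,v:(u/4.4+128-.4,v/4.4+145-.4)
a=cv2.resize(im[160:310,220:370,::-1],(400,400),interpolation=cv2.INTER_CUBIC)
b=cv2.resize(im2[140:240,228:328,::-1],(400,400),interpolation=cv2.INTER_CUBIC)
cv2.imwrite('pics/s6c.png',np.hstack([a,b]))
E
```

```text
clock 23.2 pos [446.  392.8 238.7] yaw 2.366 | tool dx -229.4 dy -71.0 dz 38.7 (mm) turn 0.902 j6 -0.13 j1 0.66 gap 68.2 F [0.4 0.5 0.9]
```

View pics/s6c.png

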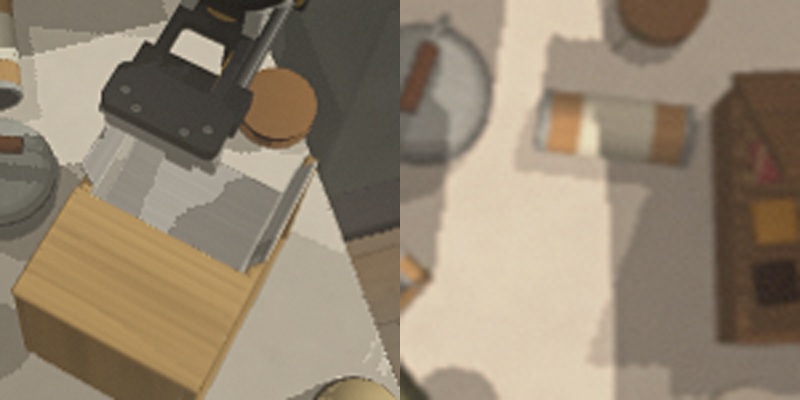

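The ramp is empty again. The last thick tube is undisturbed, with ends at (538,122) and (692,135) in the right half.

arm_command([
  {"hand": 0.45,"x": -0.0382,"y": -0.0118,"z": 0,"yaw": 0},
  {"hand": 0.45,"x": -0.0382,"y": -0.0118,"z": 0,"yaw": 0},
  {"hand": 0.45,"x": -0.0382,"y": -0.0118,"z": 0,"yaw": 0},
  {"hand": 0.45,"x": -0.0382,"y": -0.0118,"z": 0,"yaw": 0},
  {"hand": 0.45,"x": -0.0382,"y": -0.0118,"z": 0,"yaw": 0},
  {"hand": 0.45,"x": -0.0382,"y": -0.0118,"z": 0,"yaw": 0},
  {"hand": 0.45,"x": 0,"y": 0,"z": 0,"yaw": 0.13},
  {"hand": 0.45,"x": 0,"y": 0,"z": 0,"yaw": 0.13},
  {"hand": 0.45,"x": 0,"y": 0,"z": 0,"yaw": 0.13},
  {"hand": 0.45,"x": 0,"y": 0,"z": 0,"yaw": 0.13},
])

```text
clock: 24.35
eef_pos: [558.6, 180.7, 232.4]
eef_rot: [-3.139, -0.0, 1.84]
wrist_force: [0.3, 0.8, 0.1]
finger_gap: 68.0
finger_force: 0.0
```

arm_command([
  {"hand": 0.45,"x": 0,"y": 0,"z": 0.02,"yaw": 0.13},
  {"hand": 0.45,"x": 0,"y": 0,"z": 0.03,"yaw": 0.13},
  {"hand": 0.45,"x": 0,"y": 0,"z": 0.03,"yaw": 0.122},
  {"hand": 0.45,"x": 0,"y": 0,"z": 0.02,"yaw": 0},
  {"hand": 0.45,"x": 0,"y": 0,"z": 0,"yaw": 0},
])

```text
clock: 24.85
eef_pos: [557.2, 180.5, 130.0]
eef_rot: [-3.135, 0.002, 1.464]
wrist_force: [-0.3, 0.9, 0.7]
finger_gap: 68.4
finger_force: 0.0
```

```bash
python3 - <<'E'
from h import *
plan(560,182,11,1.464)
E
```

```text
clock 24.9 pos [557.2 180.5 130. ] yaw 1.464 | tool dx 1.8 dy 2.6 dz 119.0 (mm) turn -0.000 j6 0.36 j1 0.25 gap 68.4 F [-0.3  0.9  0.7]
```

arm_command([
  {"hand": 0.45,"x": 0.0018,"y": 0.0026,"z": 0.03,"yaw": 0},
  {"hand": 0.45,"x": 0,"y": 0,"z": 0.035,"yaw": 0},
  {"hand": 0.45,"x": 0,"y": 0,"z": 0.03,"yaw": 0},
  {"hand": 0.45,"x": 0,"y": 0,"z": 0.015,"yaw": 0},
  {"hand": 0.45,"x": 0,"y": 0,"z": 0.008,"yaw": 0},
  {"hand": -1,"x": 0,"y": 0,"z": 0,"yaw": 0},
  {"hand": -1,"x": 0,"y": 0,"z": 0,"yaw": 0},
  {"hand": -1,"x": 0,"y": 0,"z": 0,"yaw": 0},
  {"hand": -1,"x": 0,"y": 0,"z": 0,"yaw": 0},
  {"hand": -1,"x": 0,"y": 0,"z": 0,"yaw": 0},
])

```text
clock: 25.85
eef_pos: [562.4, 182.6, 17.1]
eef_rot: [3.14, -0.001, 1.464]
wrist_force: [-1.9, 0.3, 6.3]
finger_gap: 43.7
finger_force: 14.9
```

arm_command([
  {"hand": -1,"x": 0,"y": 0,"z": 0,"yaw": 0},
  {"hand": -1,"x": 0,"y": 0,"z": 0,"yaw": 0},
])

```text
clock: 26.05
eef_pos: [562.4, 182.6, 17.1]
eef_rot: [3.14, -0.001, 1.464]
wrist_force: [-0.9, 0.0, 7.1]
finger_gap: 43.1
finger_force: 14.9
```

The grip is a little high, so I'll open slightly, lower 6 mm and close again.

arm_command([
  {"hand": 0.15,"x": 0,"y": 0,"z": 0,"yaw": 0},
  {"hand": 0.15,"x": 0,"y": 0,"z": 0,"yaw": 0},
  {"hand": 0.15,"x": 0,"y": 0,"z": 0.003,"yaw": 0},
  {"hand": 0.15,"x": 0,"y": 0,"z": 0.003,"yaw": 0},
  {"hand": -1,"x": 0,"y": 0,"z": 0,"yaw": 0},
  {"hand": -1,"x": 0,"y": 0,"z": 0,"yaw": 0},
  {"hand": -1,"x": 0,"y": 0,"z": 0,"yaw": 0},
  {"hand": -1,"x": 0,"y": 0,"z": 0,"yaw": 0},
  {"hand": -1,"x": 0,"y": 0,"z": 0,"yaw": 0},
  {"hand": -1,"x": 0,"y": 0,"z": 0,"yaw": 0},
])

```text
clock: 27.05
eef_pos: [561.8, 182.5, 9.9]
eef_rot: [-3.142, 0.0, 1.464]
wrist_force: [-1.0, -0.4, -1.0]
finger_gap: 43.5
finger_force: 15.0
```

arm_command([
  {"hand": -1,"x": 0,"y": 0,"z": -0.005,"yaw": 0},
  {"hand": -1,"x": 0,"y": 0,"z": -0.015,"yaw": 0},
  {"hand": -1,"x": 0,"y": 0,"z": -0.03,"yaw": 0},
  {"hand": -1,"x": 0,"y": 0,"z": -0.04,"yaw": 0},
  {"hand": -1,"x": 0,"y": 0,"z": -0.04,"yaw": 0},
  {"hand": -1,"x": 0,"y": 0,"z": -0.04,"yaw": 0},
  {"hand": -1,"x": 0,"y": 0,"z": -0.035,"yaw": 0},
  {"hand": -1,"x": 0,"y": 0,"z": -0.012,"yaw": 0},
  {"hand": -1,"x": 0,"y": 0,"z": 0,"yaw": 0},
])

```text
clock: 27.95
eef_pos: [562.2, 182.6, 228.8]
eef_rot: [3.138, -0.001, 1.464]
wrist_force: [-0.3, -0.4, -2.2]
finger_gap: 43.7
finger_force: 15.0
```

```bash
python3 - <<'E'
from h import *
plan(444.5,392,230,2.366)
E
```

```text
clock 27.9 pos [562.2 182.6 228.8] yaw 1.464 | tool dx 195.6 dy -139.4 dz -1.2 (mm) turn -0.902 j6 0.36 j1 0.25 gap 43.7 F [-0.3 -0.4 -2.2]
```

arm_command([
  {"hand": -1,"x": 0.0156,"y": -0.0112,"z": 0,"yaw": 0},
  {"hand": -1,"x": 0.0274,"y": -0.0195,"z": 0,"yaw": 0},
  {"hand": -1,"x": 0.0313,"y": -0.0223,"z": 0,"yaw": 0},
  {"hand": -1,"x": 0.0313,"y": -0.0223,"z": 0,"yaw": 0},
  {"hand": -1,"x": 0.0313,"y": -0.0223,"z": 0,"yaw": 0},
  {"hand": -1,"x": 0.0274,"y": -0.0195,"z": 0,"yaw": 0},
  {"hand": -1,"x": 0.0196,"y": -0.0139,"z": 0,"yaw": 0},
  {"hand": -1,"x": 0.0117,"y": -0.0084,"z": 0,"yaw": 0},
])

```text
clock: 28.75
eef_pos: [442.6, 392.9, 224.8]
eef_rot: [-3.139, 0.002, 1.465]
wrist_force: [0.5, -0.3, -2.2]
finger_gap: 43.5
finger_force: 15.0
```

arm_command([
  {"hand": -1,"x": 0,"y": 0,"z": 0,"yaw": -0.1},
  {"hand": -1,"x": 0,"y": 0,"z": 0,"yaw": -0.14},
  {"hand": -1,"x": 0,"y": 0,"z": 0,"yaw": -0.14},
  {"hand": -1,"x": 0,"y": 0,"z": 0,"yaw": -0.14},
  {"hand": -1,"x": 0,"y": 0,"z": 0,"yaw": -0.14},
  {"hand": -1,"x": 0,"y": 0,"z": 0,"yaw": -0.12},
  {"hand": -1,"x": 0,"y": 0,"z": 0,"yaw": -0.08},
  {"hand": -1,"x": 0,"y": 0,"z": 0,"yaw": -0.042},
  {"hand": -1,"x": 0,"y": 0,"z": 0,"yaw": 0},
])

```text
clock: 29.65
eef_pos: [444.1, 391.2, 225.6]
eef_rot: [-3.14, -0.0, 2.366]
wrist_force: [1.2, 0.2, -1.2]
finger_gap: 43.7
finger_force: 15.0
```

```bash
python3 - <<'E'
from h import *
plan(444.5,391.5,116,2.366)
im=snap('scene','s7.png')
a=cv2.resize(im[160:310,220:370,::-1],(500,500),interpolation=cv2.INTER_CUBIC)
cv2.imwrite('pics/s7c.png',a)
# end cap: project expected cap centre and find its pixels
t=.795;s=manip.read_state();c=s['eef_pos']+[0,0,12]
for l in(48,52,56): print(l,((proj('scene',c+l*np.array([-np.sin(t),np.cos(t),0]))[0]-[219.7,159.7])/.3).round(1))
h=cv2.cvtColor(im,cv2.COLOR_RGB2HSV)
m=cv2.inRange(h,(8,80,60),(24,255,255))
for l in range(-4,70,3):
    q=proj('scene',c+l*np.array([-np.sin(t),np.cos(t),0])+[0,0,0])[0]
    print(l,im[int(round(q[1])),int(round(q[0]))].tolist(),end=' ')
E
```

```text
clock 29.6 pos [444.1 391.2 225.6] yaw 2.366 | tool dx -0.1 dy 0.5 dz 109.6 (mm) turn -0.000 j6 -0.13 j1 0.66 gap 43.7 F [ 1.2  0.2 -1.2]
48 [346.4 180.2]
52 [353.5 183.7]
56 [360.6 187.2]
-4 [63, 61, 55] -1 [63, 60, 56] 2 [64, 59, 56] 5 [65, 60, 56] 8 [63, 59, 55] 11 [72, 68, 64] 14 [92, 87, 80] 17 [84, 70, 45] 20 [52, 51, 45] 23 [55, 49, 44] 26 [148, 116, 77] 29 [143, 111, 74] 32 [122, 95, 63] 35 [126, 100, 66] 38 [127, 99, 66] 41 [128, 100, 66] 44 [121, 100, 75] 47 [122, 122, 112] 50 [131, 128, 117] 53 [73, 70, 63] 56 [184, 175, 156] 59 [182, 173, 153] 62 [182, 172, 153] 65 [191, 186, 169] 68 [134, 117, 93]
```

The numeric profile puts the tube's end cap at about 53 mm, as expected. Lowering.

arm_command([
  {"hand": -1,"x": -0.001,"y": 0.0005,"z": 0.015,"yaw": 0},
  {"hand": -1,"x": 0,"y": 0,"z": 0.025,"yaw": 0},
  {"hand": -1,"x": 0,"y": 0,"z": 0.025,"yaw": 0},
  {"hand": -1,"x": 0,"y": 0,"z": 0.018,"yaw": 0},
  {"hand": -1,"x": 0,"y": 0,"z": 0.01,"yaw": 0},
  {"hand": -1,"x": 0,"y": 0,"z": 0.006,"yaw": 0},
  {"hand": -1,"x": 0,"y": 0,"z": 0.003,"yaw": 0},
  {"hand": -1,"x": 0,"y": 0,"z": 0,"yaw": 0},
])

```text
clock: 30.5
eef_pos: [445.3, 391.6, 125.2]
eef_rot: [3.141, 0.0, 2.366]
wrist_force: [-0.3, 0.2, -1.6]
finger_gap: 43.5
finger_force: 15.0
```

arm_command([
  {"hand": -1,"x": 0,"y": 0,"z": 0.002,"yaw": 0},
  {"hand": -1,"x": 0,"y": 0,"z": 0.001,"yaw": 0},
  {"hand": -1,"x": 0,"y": 0,"z": 0,"yaw": 0},
])

```text
clock: 30.8
eef_pos: [445.2, 391.5, 122.1]
eef_rot: [3.141, 0.0, 2.366]
wrist_force: [0.3, -0.1, -2.2]
finger_gap: 43.5
finger_force: 15.0
```

arm_command([
  {"hand": -1,"x": 0,"y": 0,"z": 0.002,"yaw": 0},
  {"hand": -1,"x": 0,"y": 0,"z": 0.002,"yaw": 0},
  {"hand": -1,"x": 0,"y": 0,"z": 0.001,"yaw": 0},
  {"hand": -1,"x": 0,"y": 0,"z": 0,"yaw": 0},
])

```text
clock: 31.2
eef_pos: [445.1, 391.4, 116.7]
eef_rot: [-3.141, -0.0, 2.366]
wrist_force: [0.6, -0.4, -1.4]
finger_gap: 43.5
finger_force: 15.0
```

arm_command([
  {"hand": -1,"x": 0,"y": 0,"z": 0.001,"yaw": 0},
  {"hand": -1,"x": 0,"y": 0,"z": 0,"yaw": 0},
])

```text
clock: 31.4
eef_pos: [445.3, 391.6, 116.1]
eef_rot: [3.141, 0.0, 2.366]
wrist_force: [1.0, 0.3, 0.1]
finger_gap: 43.5
finger_force: 15.0
```

arm_command([
  {"hand": 0.35,"x": 0,"y": 0,"z": 0,"yaw": 0},
  {"hand": 0.35,"x": 0,"y": 0,"z": 0,"yaw": 0},
  {"hand": 0.35,"x": 0,"y": 0,"z": 0,"yaw": 0},
  {"hand": 0.35,"x": 0,"y": 0,"z": 0,"yaw": 0},
  {"hand": 0.35,"x": 0,"y": 0,"z": -0.005,"yaw": 0},
  {"hand": 0.35,"x": 0,"y": 0,"z": -0.02,"yaw": 0},
  {"hand": 0.35,"x": 0,"y": 0,"z": -0.03,"yaw": 0},
  {"hand": 0.35,"x": 0,"y": 0,"z": -0.03,"yaw": 0},
  {"hand": 0.35,"x": 0,"y": 0,"z": -0.03,"yaw": 0},
  {"hand": 0.35,"x": 0,"y": 0,"z": -0.03,"yaw": 0},
])

```text
clock: 32.4
eef_pos: [445.0, 391.4, 262.7]
eef_rot: [3.141, 0.0, 2.366]
wrist_force: [0.5, -0.3, -0.0]
finger_gap: 63.3
finger_force: 0.0
```

arm_command([
  {"hand": 0.35,"x": 0.04,"y": 0,"z": 0,"yaw": 0},
  {"hand": 0.35,"x": 0.04,"y": 0,"z": 0,"yaw": 0},
  {"hand": 0.35,"x": 0.04,"y": 0,"z": 0,"yaw": 0},
  {"hand": 0.35,"x": 0.04,"y": 0,"z": 0,"yaw": 0},
  {"hand": 0.35,"x": 0.04,"y": 0,"z": 0,"yaw": 0},
  {"hand": 0.35,"x": 0,"y": 0,"z": 0,"yaw": 0},
])

```text
clock: 33.0
eef_pos: [299.1, 534.0, 261.1]
eef_rot: [-3.142, -0.001, 2.37]
wrist_force: [-0.2, 0.1, 0.0]
finger_gap: 63.8
finger_force: 0.0
```

```bash
python3 - <<'E'
from h import *
s=manip.read_state();print(s['clock'],s['eef_pos'],s['wrist_force'])
a=snap('scene','s8.png').astype(int);b=snap('top','t8.png').astype(int)
a0=cv2.imread('pics/s4.png')[:,:,::-1].astype(int);b0=cv2.imread('pics/t2.png')[:,:,::-1].astype(int)
C=np.array([477.9,424.4]);t=.795;ex=np.array([np.cos(t),np.sin(t)]);ey=np.array([-ex[1],ex[0]])
W=lambda x,y,z:np.r_[C+x*ex+y*ey,z]
for nm,im,o in(('top',b,b0),):
  for z,tag in((110,'upper ramp centre strip'),):
    for x in range(-90,10,10):
      q=proj(nm,W(x,20,z))[0].round().astype(int);print(tag,x,im[q[1],q[0]].tolist(),'before',o[q[1],q[0]].tolist())
# outlet, seen in front: points on tube above stop bar and the canister/tube places
hs=cv2.cvtColor(b.astype(np.uint8),cv2.COLOR_RGB2HSV)
for n,p in(('can grip',(580,312,104)),('t1',(480,206,5)),('t2',(560,182,5)),('slim',(384,187,5))):
  q=proj('top',p)[0].round().astype(int);print(n,q,b[q[1],q[0]].tolist())
d=np.abs(b-b0).max(2)>45;d=cv2.morphologyEx(d.astype(np.uint8),cv2.MORPH_OPEN,np.ones((3,3)))
n,_,st,ce=cv2.connectedComponentsWithStats(d)
for i in range(1,n): print('change vs t2: box',st[i].tolist())
E
```

```text
33.0 [299.09395652 533.96564337 261.10803081] [-0.23605117  0.13728477  0.03822628]
upper ramp centre strip -90 [148, 133, 112] before [122, 109, 94]
upper ramp centre strip -80 [189, 173, 149] before [120, 111, 103]
upper ramp centre strip -70 [167, 154, 142] before [173, 160, 148]
upper ramp centre strip -60 [130, 121, 110] before [134, 125, 114]
upper ramp centre strip -50 [124, 114, 106] before [126, 116, 107]
upper ramp centre strip -40 [120, 111, 103] before [123, 114, 107]
upper ramp centre strip -30 [120, 110, 102] before [126, 116, 109]
upper ramp centre strip -20 [120, 112, 102] before [126, 117, 107]
upper ramp centre strip -10 [119, 111, 102] before [125, 115, 107]
upper ramp centre strip 0 [122, 112, 103] before [123, 113, 104]
can grip [232 160] [94, 65, 48]
t1 [273 202] [207, 187, 164]
t2 [281 173] [150, 136, 120]
slim [281 236] [207, 186, 166]
change vs t2: box [287, 2, 44, 26, 807]
change vs t2: box [273, 18, 4, 3, 12]
change vs t2: box [360, 58, 47, 24, 854]
change vs t2: box [276, 125, 8, 25, 156]
change vs t2: box [253, 150, 93, 116, 3860]
change vs t2: box [155, 
[... 346 characters left out ...]
: box [331, 227, 8, 9, 37]
change vs t2: box [405, 243, 5, 15, 66]
change vs t2: box [337, 244, 5, 11, 35]
change vs t2: box [342, 246, 5, 7, 29]
change vs t2: box [0, 249, 215, 135, 10490]
change vs t2: box [326, 256, 37, 52, 604]
change vs t2: box [357, 256, 3, 3, 9]
change vs t2: box [365, 288, 5, 28, 96]
change vs t2: box [25, 292, 8, 11, 62]
change vs t2: box [104, 296, 4, 4, 14]
change vs t2: box [34, 301, 3, 3, 9]
change vs t2: box [38, 304, 3, 3, 9]
change vs t2: box [0, 307, 22, 37, 214]
change vs t2: box [373, 312, 15, 7, 73]
change vs t2: box [302, 319, 108, 53, 1846]
change vs t2: box [296, 324, 3, 5, 15]
change vs t2: box [80, 337, 3, 3, 9]
change vs t2: box [304, 353, 5, 8, 30]
```

arm_command([
  {"hand": 0.35,"x": 0,"y": 0,"z": 0,"yaw": 0},
  {"hand": 0.35,"x": 0,"y": 0,"z": 0,"yaw": 0},
  {"hand": 0.35,"x": 0,"y": 0,"z": 0,"yaw": 0},
  {"hand": 0.35,"x": 0,"y": 0,"z": 0,"yaw": 0},
  {"hand": 0.35,"x": 0,"y": 0,"z": 0,"yaw": 0},
])

```text
clock: 33.6
eef_pos: [302.7, 531.3, 261.0]
eef_rot: [3.142, 0.0, 2.365]
wrist_force: [0.4, -0.8, -0.1]
finger_gap: 63.6
finger_force: 0.0
```

```bash
python3 - <<'E'
from h import *
b=snap('top','t9.png').astype(int);b0=cv2.imread('pics/t2.png')[:,:,::-1].astype(int);b8=cv2.imread('pics/t8.png')[:,:,::-1].astype(int)
C=np.array([477.9,424.4]);t=.795;ex=np.array([np.cos(t),np.sin(t)]);ey=np.array([-ex[1],ex[0]])
W=lambda x,y,z:np.r_[C+x*ex+y*ey,z]
for x,z in((-76,50),(-80,47),(-84,43)):
  for y in range(-50,51,10):
    q=proj('top',W(x,y,z))[0].round().astype(int);print(x,y,q.tolist(),b[q[1],q[0]].tolist(),b0[q[1],q[0]].tolist())
print('moving since last', (np.abs(b-b8)[145:250,128:240].max(2)>40).sum())
E
```

```text
-76 -50 [225, 209] [96, 88, 83] [154, 143, 134]
-76 -40 [222, 212] [154, 127, 98] [152, 143, 131]
-76 -30 [220, 214] [155, 116, 78] [154, 144, 134]
-76 -20 [217, 217] [158, 125, 90] [156, 145, 136]
-76 -10 [214, 220] [184, 168, 144] [157, 146, 135]
-76 0 [212, 223] [189, 174, 149] [151, 139, 130]
-76 10 [209, 225] [184, 171, 145] [159, 148, 137]
-76 20 [206, 228] [184, 169, 144] [152, 142, 131]
-76 30 [204, 231] [172, 149, 119] [102, 95, 86]
-76 40 [201, 234] [107, 83, 61] [104, 97, 90]
-76 50 [199, 236] [102, 81, 61] [107, 98, 92]
-80 -50 [226, 210] [98, 91, 83] [133, 124, 116]
-80 -40 [224, 213] [144, 128, 108] [109, 101, 93]
-80 -30 [221, 215] [156, 118, 81] [129, 120, 112]
-80 -20 [218, 218] [157, 123, 88] [130, 120, 111]
-80 -10 [216, 221] [183, 171, 145] [111, 105, 96]
-80 0 [213, 224] [191, 175, 151] [113, 105, 98]
-80 10 [210, 226] [195, 180, 153] [131, 121, 113]
-80 20 [208, 229] [200, 186, 158] [132, 122, 113]
-80 30 [205, 232] [186, 155, 125] [109, 102, 94]
-80 40 [202, 235] [129, 97, 67] [108, 98, 92]
-80 50 [200, 237] [110, 85, 64] [119, 109, 102]
-84 -50 [227, 211] [98, 91, 83] [102, 95, 90]
-84 -40 [225, 214] [133, 119, 102] [104, 98, 90]
-84 -30 [222, 216] [146, 110, 77] [107, 98, 94]
-84 -20 [220, 219] [136, 104, 75] [103, 95, 89]
-84 -10 [217, 222] [175, 161, 138] [104, 95, 90]
-84 0 [214, 225] [175, 162, 139] [106, 100, 93]
-84 10 [212, 227] [188, 174, 150] [102, 95, 89]
-84 20 [209, 230] [194, 180, 153] [114, 107, 100]
-84 30 [206, 233] [168, 140, 112] [124, 115, 107]
-84 40 [204, 236] [140, 106, 74] [123, 112, 103]
-84 50 [201, 238] [102, 83, 64] [126, 117, 109]
moving since last 0
```

The slim tube's orange/cream/orange pattern now shows at the outlet stop. The upper ramp is clear and nothing is moving.

```bash
python3 -c "
from cell import manip; print(manip.sign_off())"
```

```text
the job is handed in; nothing more can be done
None
```

The job is handed in at about 34 s: the canister stands upright on the counter, the slim tube is seen at the outlet stop, and both thick tubes were let roll in after it (they are hidden from the cameras, but the upper ramp is clear and nothing is moving).

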